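# Clear the view and scan a bottle label

## Task

Book in the slim rectangular bottle at the back: first lift the tall measuring cylinder out of the view of its barcode label and stand it upright on the worktop, well to one side of the line straight out from the label. Then take the hand scanner, hold its window square to the middle of the label from about 8 cm away, steady for two seconds, and lay the scanner flat in its charging rest, between both pairs of cheeks. Do not push the bottle out of its place, tip anything over or shift anything else on the worktop.

Things in the scene. Friction and masses are not known exactly. Their poses are not given: they have to be found in the camera images.
- bottle: the slim rectangular translucent bottle to be booked in, loose, 0.8 kg, 85x48 mm and 207 mm tall; origin: centre of its underside, z up, x along its 85 mm width. Its label is on the wide face that looks along its -y, towards the robot. It stands at the back in a row with wide_bottle and round_bottle, in any order. Do not push it
- label: the white barcode label, 60 mm wide and 36 mm high, on the bottle's wide face; origin: its centre, 95 mm above the bottle's underside. Its x axis points level INTO the bottle, so straight out from the label is -x; y is sideways along the label, z up
- cylinder: clear measuring cylinder, loose, 0.15 kg, 193 mm tall, standing on a foot 64 mm across, at the start 80 to 120 mm in front of the label; origin: centre of its underside, z up. It is gripped near its top from above: for contact it tapers like a cone, about 60 mm wide at the foot, 33 mm at 165 mm height, 29 mm at the top
- scanner: grey straight hand scanner with a black head, loose, 0.16 kg, a bar 160 mm long (x), 36 mm wide (y), 32 mm tall (z), lying on its flat underside on the worktop; origin: centre of its underside, which is also above its centre of mass lengthwise; x points to the head, its line of sight. Grip it from above across its 36 mm width at the middle
- window (a point): centre of the scanner's window in the end face of the black head: 80 mm along the scanner's x from its origin and 16 mm above its underside
- aim (a point): point on the scanner's line of sight 80 mm in front of its window (160 mm from its origin along x, 16 mm above its underside)
- rest: grey charging rest for the scanner, fixed: a plate 150 mm long (x), 70 mm wide (y), 8 mm thick, with two pairs of upright cheeks at x = -55 and +55 mm. Each pair is 20 mm long along x, its cheeks 46 mm apart inside, 8 mm thick, tops 30 mm above the worktop; between the pairs 90 mm are open for fingers. Origin: centre of its underside
- seat (a point): centre of the rest where the scanner's origin belongs, 12 mm above the worktop (the height of the pads the scanner lies on), axes as the rest's; the scanner lies along x, head either way
- wide_bottle: bystander in the row of bottles: thicker rectangular bottle, loose, 87x65 mm, 209 mm tall; origin: centre of its underside. Leave alone
- round_bottle: bystander in the row of bottles: round clear glass bottle with a screw cap, loose, 101 mm diameter, 236 mm tall; origin: centre of its underside. Leave alone
- weight: bystander: brass knob weight, loose, 32 mm diameter, 46 mm tall; origin: centre of its underside. Leave alone
- stopper: bystander: rubber stopper, loose, 31 mm diameter, 26 mm tall; origin: centre of its underside. Leave alone
- screwdriver: bystander: screwdriver lying in the middle of the worktop, loose, 171 mm long along its x, 26 mm thick; origin: middle of its length, on its underside. Leave alone
- dish: bystander: shallow glass dish lying beside the scanner, loose, 64 mm diameter, 14 mm high; origin: centre of its underside. Leave alone
- beaker: bystander: small glass beaker, loose, 44 mm diameter, 58 mm tall; origin: centre of its underside. Leave alone
Things that resemble listed ones, but are neither listed nor needed, are in the scene too. What is shaped like the rest but purple is not meant.

How it is judged:
On the way, in this order (a step that is already met when the one before it is completed fails the run):
1. the measuring cylinder stands upright and released, its axis more than 60 mm to one side of the line straight out from the label ((y of cylinder in the frame of label above 0.06 m or y of cylinder in the frame of label below -0.06 m) and angle between cylinder's own z axis and vertical below 0.1 rad and linear speed of cylinder below 0.02 m/s and contact force between the fingers and cylinder below 0.1 N), for 0.2 s.
2. the scanner is held still (under 20 mm/s) for 1.2 s, window 50 to 115 mm from the label, its line of sight within 20 mm sideways, 14 mm in height of the label centre and 0.2 rad of square (x of window in the frame of label between -0.115 and -0.05 m and y of aim in the frame of label between -0.02 and 0.02 m and z of aim in the frame of label between -0.014 and 0.014 m and angle between the x axis of scanner and the x axis of label, either way round below 0.2 rad and linear speed of scanner below 0.02 m/s and angular speed of scanner below 0.15 rad/s), for 1.2 s.
At the end, for the whole second after the job is handed in: the scanner lies still and level, right side up, between both pairs of cheeks (within 20 mm lengthwise, 9 mm sideways, 5 mm in height, 0.12 rad, head either way); the cylinder stands still, upright within 0.1 rad, more than 60 mm to one side of the line out from the label (x of scanner in the frame of seat between -0.02 and 0.02 m and y of scanner in the frame of seat between -0.009 and 0.009 m and z of scanner in the frame of seat between -0.004 and 0.005 m and angle between the x axis of scanner and the x axis of rest, either way round below 0.12 rad and angle between each of scanner, cylinder's own z axis and vertical below 0.1 rad and linear speed of each of scanner, cylinder below 0.02 m/s and (y of cylinder in the frame of label above 0.06 m or y of cylinder in the frame of label below -0.06 m)); the robot touches nothing.
It fails at once if the labelled bottle is pushed more than 25 mm or tipped more than 0.3 rad (distance of bottle from where it was at the start of the episode above 0.025 m or angle between bottle's own z axis and vertical above 0.3 rad).
It fails at once if the measuring cylinder is tipped over (more than 0.6 rad) (angle between cylinder's own z axis and vertical above 0.6 rad).
It fails at once if a bystander is shifted by more than 30 mm or one that stands is tipped more than 0.4 rad (distance of any of wide_bottle, round_bottle, weight, stopper, screwdriver, beaker, dish from where it was at the start of the episode above 0.03 m or angle between any of wide_bottle, round_bottle, weight, stopper, beaker, dish's own z axis and vertical above 0.4 rad).
It also fails if it takes over 69 s, if anything falls off the work surface, if the arm or the gripper's body presses on something with over 40 N, if the wrist force passes 120 N, or if a joint passes its speed limit or range.

## Robot

A 6-joint arm with a two-finger parallel gripper is mounted at the origin on a cart in front of the work surface, level with it; the furniture and walls round the work are solid. World frame = base frame: x ahead of the robot, y to its left, z up, the work surface at z = 0. Lengths are in m, angles in rad, forces in N, time in s.
With the tool pointing down it reaches from about 0.3 to 0.775 m from the base axis. Payload 14.6 kg.
Tool frame: the origin (TCP) lies at the very end of the fingers, on their centre line; the grasp point (between the pads) lies 19 mm behind it; z points along the fingers, y is the direction in which the jaws open and shut (so a half turn about z gives the same grasp; the last joint's range is limited). The gripper opens to 94 mm and grips with 3 to 60 N. Pads are 16 mm wide; open, the fingers measure 119 mm over their backs; the gripper's body (75 mm by 177 mm) begins 78 mm behind the grasp point.
Start: joints at [1.195, 0.3, 1.521, -0, 1.321, -0.067], TCP at [0.167, 0.524, 0.172] pointing down, gripper open.
Joint ranges: [-3.03, 3.03], [-0.79, 2.21], [0.23, 2.52], [-1.04, 4.18], [0, 3.07], [-2.55, 2.55]. Speed limits (rad/s): [2.22, 2.22, 2.57, 3.14, 3.14, 3.14].

## Interface

Orientations are given as a unit quaternion [w, x, y, z].
In Python, from plant import state, grab_frame, sign_off gives the robot as it stands. The module is installed in compiled form; this text tells all that it offers.
- The arm moves only by the shell command python3 -m creep 'ROWS' [OPENING] [FORCE]. ROWS is JSON, a list of rows, each an object of numbers: "x", "y", "z": the shift along the tool's x, y, z in cm; "twist": the turn about the tool's z in degrees. In form: [{"x": .., "y": .., "z": .., "twist": ..}, ...]. A call has 1 to 5 rows; each row is the pose to reach, as a shift and turn from the pose commanded when the call began, along the tool's axes at that moment; what a row does not reach only later rows make up. A row lasts 1/12 s, in which the tool goes at most 41.7 mm and 7.16 degrees, less where a joint would pass 70% of its speed; a pose out of reach is approached as far as the arm can. A call with a gripper value outside its range is refused whole. OPENING is the finger opening in cm, from 0 to 9.4, set as the call begins (- or left out, the last holds). The fingers move at their own pace and stop on an object; FORCE is the grip in N (left out, the last holds). Time passes only in rows, so rows that repeat a pose let the fingers close. It gives the time, the measured TCP pose, the force and the opening at its end, in the units of the state.
- state(): the state, without advancing time (a new reading comes with each control period).
- grab_frame(name): name is "side" or "top"; returns a dict with "pixels" (400x640x3 uint8, blue, green, red), "range_z" (400x640 float32, m along the optical axis (not along the pixel's ray), 0 where there is no reading), "intrinsics" (3x3 intrinsics, pixels), "D" ([k1, k2, p1, p2, k3] as OpenCV has them; the pictures are not rectified), "position" and "attitude" of the camera in the world. Camera axes: x right, y up, looking along -z (the intrinsics and any distortion apply to the point x, -y, -z); pixel columns grow to the right and rows downward; lengths in m; the calibration is good to about 2 mm. A picture is of the moment at which its call begins.
- sign_off(): hands the job in, once; it reports no verdict.
The state is a dict: "time": time; "joint_positions": joint angles; "joint_velocities": joint speeds; "joint_torque": joint torques, N m; "position": TCP position; "eef_rot": TCP orientation; "ft_force": force on the tool from outside, world axes, zero at the start; "wrist_torque": the same for the moment, N m; "width": opening from 0.0 (shut) to 1.0 (fully open).
Only numpy, scipy, OpenCV 4.12 (cv2) and the standard library are available. Lean on these libraries where they do the work, as an engineer would, in place of code of your own. Each camera call takes 0.05 s, during which the arm holds its last target. There are 200 camera calls.

## Working session

There is one attempt and no reset: what is moved stays moved. The work goes in short steps, Python scripts to look and compute and a shell command to move; the robot and the scene stay as the last step left them, time stands still between calls to the robot, and variables do not carry over. Pictures are saved under pics/ and viewed, about 8 in all and at most 12, crops included, and the job is handed in when it is done.

```bash
mkdir -p pics
cat > h.py <<'E'
import numpy as np, cv2
from scipy.spatial.transform import Rotation as R
from plant import state, grab_frame, sign_off
def rot(q): return R.from_quat([q[1],q[2],q[3],q[0]]).as_matrix()
def cloud(f):
    "world xyz per pixel (nan where no reading)"
    K=np.array(f["intrinsics"],float);D=np.array(f["D"],float);z=np.array(f["range_z"],float)
    h,w=z.shape;v,u=np.mgrid[:h,:w]
    p=cv2.undistortPoints(np.stack([u,v],-1).reshape(-1,1,2).astype(float),K,D).reshape(h,w,2)
    z=np.where(z>0,z,np.nan)
    P=np.stack([p[...,0]*z,-p[...,1]*z,-z],-1)
    return P@rot(f["attitude"]).T+np.array(f["position"])
def pix(f,X):
    X=np.atleast_2d(X);c=(X-np.array(f["position"]))@rot(f["attitude"])
    c=c*[1,-1,-1]
    return cv2.projectPoints(c,np.zeros(3),np.zeros(3),np.array(f["intrinsics"],float),np.array(f["D"],float))[0].reshape(-1,2)
def st():
    s=state();Rm=rot(s["eef_rot"]);print("t",s["time"],"p",np.round(s["position"],4),"x",np.round(Rm[:,0],3),"y",np.round(Rm[:,1],3),"z",np.round(Rm[:,2],3),"F",np.round(s["ft_force"],1),"w",s["width"]);return s
def ray(f,u,v,zw):
    "world point on pixel's ray at height zw"
    K=np.array(f["intrinsics"],float);D=np.array(f["D"],float)
    p=cv2.undistortPoints(np.array([[[u,v]]],float),K,D)[0,0]
    d=rot(f["attitude"])@np.array([p[0],-p[1],-1]);o=np.array(f["position"]);return o+d*(zw-o[2])/d[2]
E
python3 - <<'E'
from h import *
st()
for n in("side","top"):
    f=grab_frame(n);cv2.imwrite(f"pics/{n}0.png",f["pixels"]);np.savez(f"{n}0.npz",**f)
    print(n,f["position"],f["attitude"],f["intrinsics"],f["D"],(f["range_z"]>0).mean())
E
```

```text
t 0.0 p [0.167  0.5237 0.1713] x [-0.953  0.304  0.   ] y [ 0.304  0.953 -0.001] z [-0.    -0.001 -1.   ] F [-0.5 -0.3  0.6] w 1.0004470547507878
side [ 0.59612741 -1.15929395  0.61811992] [0.83390005 0.55157789 0.01098027 0.01587351] [[413.53171328   0.         319.31717966]
 [  0.         413.53171328 201.36477289]
 [  0.           0.           1.        ]] [-0.00201756  0.          0.          0.          0.        ] 0.9557421875
top [0.27173085 0.136381   1.27790691] [-0.67389555 -0.07581383  0.08669216  0.72979553] [[371.11038254   0.         321.52086849]
 [  0.         371.11038254 201.55986291]
 [  0.           0.           1.        ]] [0.00639268 0.         0.         0.         0.        ] 0.99603515625
```

View pics/side0.png

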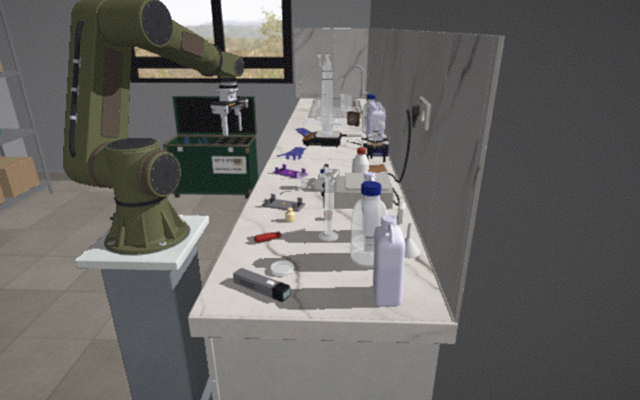

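View pics/top0.png

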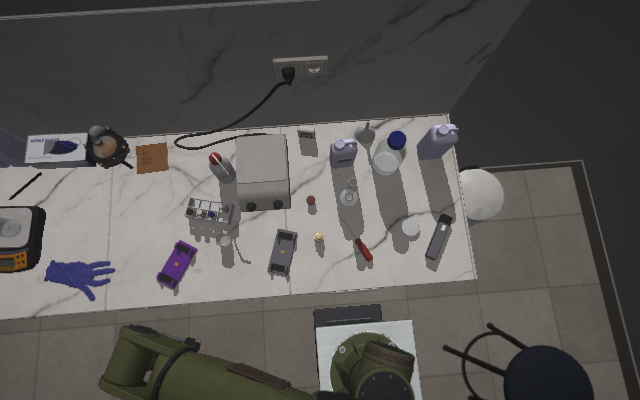

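The side view shows the scanner at (262,284), the dish at (282,268), the grey rest at (284,203), the cylinder at (330,205) and the bottles at (362–388, 170–265). In the top view the slim bottle is at (343,152), the cylinder at (349,195), the scanner at (439,237) and the grey rest at (283,253). Next I'll measure with a height map.

Run:
```python
from h import *
f=dict(np.load("top0.npz"));P=cloud(f)
def blob(name,u0,u1,v0,v1,zl,zh):
    p=P[v0:v1,u0:u1].reshape(-1,3);p=p[(p[:,2]>zl)&(p[:,2]<zh)]
    if len(p)<4: print(name,len(p));return
    r=cv2.minAreaRect((p[:,:2]*1000).astype(np.float32));print(name,len(p),"rect",np.round(r[0]),np.round(r[1]),round(r[2],1),"z",np.round(np.percentile(p[:,2],[5,50,95]),3),'mean',np.round(p.mean(0),3))
p=P[260:280,420:460].reshape(-1,3);print("table z",np.nanmedian(p[:,2]))
blob("scanner",422,458,210,265,.02,.045)
blob("rest",264,302,228,280,.004,.05)
blob("restcheeks",264,302,228,280,.02,.05)
blob("slim",325,360,134,170,.12,.23)
blob("slimtop",325,360,134,170,.14,.17)
blob("round",368,410,125,180,.15,.25)
blob("wide",412,465,120,165,.1,.23)
blob("cyl",335,362,175,210,.1,.2)
blob("cylfoot",335,362,175,210,.004,.03)
blob("dish",400,422,215,240,.006,.03)
blob("screwdriver",352,376,235,265,.01,.04)
blob("weight",312,326,230,244,.01,.06)
blob("stopper",304,318,193,208,.01,.06)
blob("beaker",215,235,230,250,.01,.07)
blob("device",235,290,135,210,.03,.2)
blob("flask",352,377,120,145,.01,.2)
im=cv2.resize(f["pixels"][110:280,230:480],None,fx=3.2,fy=3.2,interpolation=cv2.INTER_CUBIC);cv2.imwrite("pics/topz.png",im)
g=dict(np.load("side0.npz"));im=cv2.resize(g["pixels"][130:310,230:430],None,fx=3.3,fy=3.3,interpolation=cv2.INTER_CUBIC);cv2.imwrite("pics/sidez.png",im)
Q=cloud(g)
for u,v in [(362,160),(366,175),(370,190),(368,200),(330,180),(330,237),(385,265),(367,190)]: print((u,v),np.round(Q[v,u],3))
```

```text
table z 0.0010783709058821422
scanner 527 rect [ 412. -281.] [ 38. 160.] 60.5 z [0.026 0.033 0.037] mean [ 0.411 -0.279  0.033]
rest 990 rect [400. 252.] [127. 173.] 85.5 z [0.005 0.009 0.027] mean [0.403 0.253 0.01 ]
restcheeks 62 rect [405. 253.] [ 62. 128.] 73.1 z [0.023 0.03  0.034] mean [0.404 0.253 0.029]
slim 465 rect [703.  24.] [44. 81.] 5.4 z [0.131 0.179 0.208] mean [0.696 0.027 0.178]
slimtop 98 rect [690.  29.] [88. 34.] 72.2 z [0.141 0.16  0.17 ] mean [0.687 0.031 0.158]
round 718 rect [ 684. -126.] [92. 76.] 56.0 z [0.155 0.186 0.238] mean [ 0.68  -0.124  0.198]
wide 760 rect [ 722. -298.] [85. 64.] 89.8 z [0.109 0.177 0.21 ] mean [ 0.713 -0.289  0.169]
cyl 142 rect [580.   9.] [29. 29.] 10.9 z [0.112 0.164 0.194] mean [0.579 0.01  0.159]
cylfoot 215 rect [597.   8.] [ 93. 126.] 84.9 z [0.004 0.008 0.015] mean [0.578 0.01  0.009]
dish 279 rect [ 455. -191.] [76. 69.] 32.2 z [0.009 0.015 0.02 ] mean [ 0.455 -0.192  0.015]
screwdriver 181 rect [398. -19.] [101.  25.] 26.7 z [0.015 0.022 0.028] mean [ 0.39  -0.022  0.022]
weight 74 rect [443. 127.] [27. 30.] 85.0 z [0.024 0.032 0.05 ] mean [0.441 0.126 0.035]
stopper 66 rect [574. 144.] [28. 28.] 85.9 z [0.021 0.026 0.03 ] mean [0.574 0.143 0.025]
beaker 123 rect [459. 445.] [43. 42.] 59.4 z [0.012 0.039 0.059] mean [0.459 0.446 0.037]
device 3821 rect [674. 300.] [256. 176.] 0.1 z [0.048 0.087 0.093] mean [0.67  0.298 0.08 ]
flask 264 rect [767. -56.] [ 67. 162.] 69.1 z [0.012 0.026 0.182] mean [ 0.8   -0.067  0.042]
(362, 160) [0.703 0.409 0.131]
(366, 175) [0.691 0.029 0.202]
(370, 190) [ 0.688 -0.158  0.226]
(368, 200) [ 0.685 -0.149  0.194]
(330, 180) [0.583 0.022 0.187]
(330, 237) [ 0.585 -0.006  0.006]
(385, 265) [ 0.714 -0.343  0.116]
(367, 190) [ 0.681 -0.156  0.225]
```

View pics/topz.png

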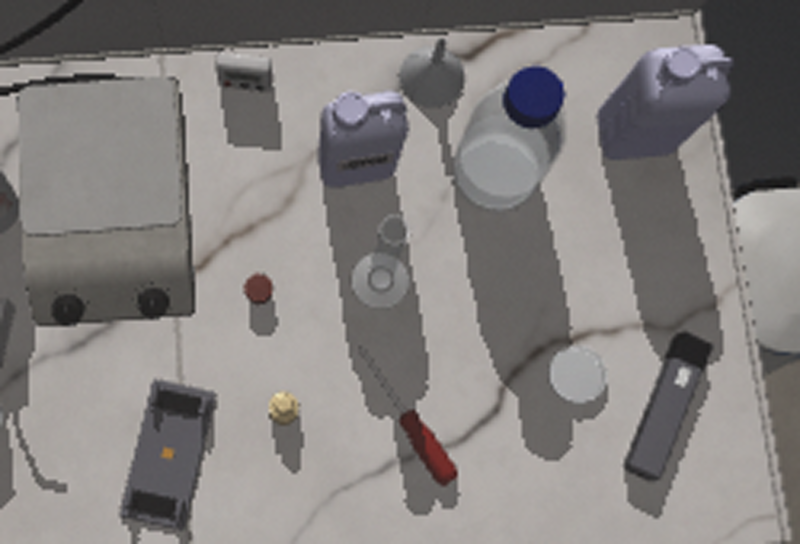

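View pics/sidez.png

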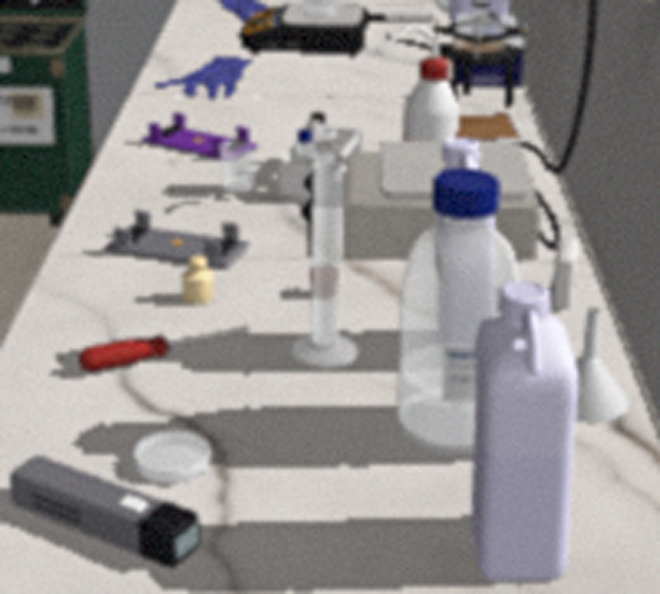

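The zoomed views confirm the layout: the label faces the robot at topz (365,162), the scanner head points away from the robot at topz (690,350), and the grey rest is at topz (168,455). Now I'll refine the yaws and plan.

```bash
cat >> h.py <<'E'
def rel(target,yaw=None):
    "tool-axis shift (cm) and twist (deg) to bring TCP to target, tool x at yaw deg"
    s=state();M=rot(s["eef_rot"]);d=(np.array(target)-s["position"])@M*100
    a=np.degrees(np.arctan2(M[1,0],M[0,0]));print("rel cm",np.round(d,2),"toolx yaw",round(a,1),"twist",None if yaw is None else round(-((yaw-a+180)%360-180),1))
E
python3 - <<'E'
from h import *
f=dict(np.load("top0.npz"));P=cloud(f);g=dict(np.load("side0.npz"));Q=cloud(g)
def axis(p):
    r=cv2.minAreaRect((p[:,:2]*1000).astype(np.float32));b=cv2.boxPoints(r);e=[b[1]-b[0],b[2]-b[1]];l=max(e,key=np.linalg.norm)
    w,V=np.linalg.eigh(np.cov(p[:,:2].T));return np.round(r[0],1),np.round(sorted(r[1]),1),"rect",round(np.degrees(np.arctan2(l[1],l[0]))%180,1),"pca",round(np.degrees(np.arctan2(V[1,1],V[0,1]))%180,1)
def sel(P,u0,u1,v0,v1,zl,zh):
    p=P[v0:v1,u0:u1].reshape(-1,3);return p[(p[:,2]>zl)&(p[:,2]<zh)]
print("scanner top",axis(sel(P,422,458,210,265,.026,.042)))
s=sel(Q,228,296,262,305,.02,.042);print("scanner side",len(s),axis(s))
r=sel(P,264,302,228,280,.0055,.04);r=r[(abs(r[:,0]-.403)<.09)];
# keep main component by colour (dark)
m=(f["pixels"].max(2)<110)&(P[...,2]>.004)&(P[...,2]<.04);m[:, :262]=0;m[:,304:]=0;m[:226]=0;m[282:]=0
n,l,sv,_=cv2.connectedComponentsWithStats(m.astype(np.uint8));k=1+np.argmax(sv[1:,4]);print("rest",sv[k],axis(P[l==k]))
print("cheek tops",np.round(sel(P,264,302,228,280,.024,.04)[:,:2]*1000).astype(int).tolist()[::4])
for lo,hi in((.03,.1),(.1,.15)):
  b=sel(P,322,362,134,180,lo,hi);b=b[(b[:,0]<.70)]
  if len(b)>10:
    c=b.mean(0);u,sg,V=np.linalg.svd(b-c);print("front",len(b),c.round(3),"normal",V[2].round(3),"rms",sg[2]/len(b)**.5, "y",b[:,1].min(),b[:,1].max())
b=sel(P,322,362,134,180,.16,.21);print("slim top",axis(b))
# label white pixels
for u in range(336,353,4): print(u,[ (int(f["pixels"][v,u].mean()),np.round(P[v,u],3).tolist()) for v in (158,160,162)])
rel([.58,.01,.25],180)
E
```

```text
scanner top (array([ 412.7, -281.1]), array([ 37.5, 159.5]), 'rect', np.float32(150.5), 'pca', np.float64(150.7))
scanner side 683 (array([ 412.9, -284.8]), array([ 39. , 162.3]), 'rect', np.float32(150.9), 'pca', np.float64(150.9))
rest [268 229  29  47 874] (array([402.4, 251.7]), array([ 73.6, 152.7]), 'rect', np.float32(162.7), 'pca', np.float64(162.8))
cheek tops [[473, 264], [469, 260], [463, 264], [459, 264], [451, 211], [449, 208], [442, 215], [368, 289], [361, 296], [354, 244], [355, 293], [352, 297], [344, 241], [338, 248]]
front 121 [0.688 0.025 0.065] normal [-0.995 -0.055 -0.082] rms 0.002133711164748944 y -0.016944518021351135 0.06301282031618796
front 119 [0.686 0.026 0.123] normal [-0.999 -0.032 -0.015] rms 0.0032410659156062544 y -0.017075740878442575 0.06439190024979109
slim top (array([655.3,  19.3]), array([ 80.8, 139.9]), 'rect', np.float32(5.4), 'pca', np.float64(22.9))
336 [(78, [0.683, 0.049, 0.128]), (77, [0.682, 0.048, 0.11]), (69, [0.681, 0.047, 0.092])]
340 [(76, [0.685, 0.035, 0.119]), (50, [0.683, 0.034, 0.105]), (47, [0.685, 0.033, 0.079])]
344 [(76, [0.686, 0.021, 0.114]), (46, [0.685, 0.02, 0.096]), (73, [0.69, 0.017, 0.061])]
348 [(75, [0.685, 0.008, 0.113]), (36, [0.687, 0.006, 0.088]), (75, [0.693, 0.002, 0.05])]
352 [(69, [0.688, -0.007, 0.102]), (70, [0.689, -0.009, 0.078]), (76, [0.694, -0.012, 0.044])]
rel cm [-54.95 -36.4   -7.83] toolx yaw 162.3 twist -17.7
```

```bash
python3 -m creep '[{"z":-4,"twist":-6},{"z":-8,"x":-2,"y":-1,"twist":-12},{"z":-8,"x":-5,"y":-3.3,"twist":-17.7},{"z":-8,"x":-8.4,"y":-5.5,"twist":-17.7},{"z":-8,"x":-11.7,"y":-7.7,"twist":-17.7}]' 7; python3 -c "
from h import *
st();rel([.58,.01,.25],180)"
```

```text
t 0.1 p [0.1671 0.5237 0.1714] x [-0.953  0.304  0.   ] y [ 0.304  0.953 -0.001] z [-0.    -0.001 -1.   ] F [-0.4  0.   0.2] w 1.0012619405410654
rel cm [-54.95 -36.4   -7.83] toolx yaw 162.3 twist -17.7schema error: expected keys x, y, z, twist
```

All four keys are required in every row.

```bash
python3 -m creep '[{"x":0,"y":0,"z":-4,"twist":-6},{"z":-8,"x":-2,"y":-1,"twist":-12},{"z":-8,"x":-5,"y":-3.3,"twist":-17.7},{"z":-8,"x":-8.4,"y":-5.5,"twist":-17.7},{"z":-8,"x":-11.7,"y":-7.7,"twist":-17.7}]' 7; python3 -c "
from h import *
st();rel([.58,.01,.25],180)"
```

```text
time: 0.52
position: [0.2558, 0.4137, 0.252]
eef_rot: [0.0, -0.001, 1.0, 0.0]
ft_force: [0.5, -0.2, -0.9]
width: 0.744
t 0.5167 p [0.2558 0.4137 0.252 ] x [-1.    -0.002 -0.   ] y [-0.002  1.     0.   ] z [ 0.  0. -1.] F [ 0.5 -0.2 -0.9] w 0.7437728369897911
rel cm [-32.34 -40.44   0.2 ] toolx yaw -179.9 twist 0.1
```

```bash
python3 -m creep '[{"x":-2.6,"y":-3.2,"z":0,"twist":0},{"x":-5.2,"y":-6.4,"z":0,"twist":0},{"x":-7.8,"y":-9.7,"z":0,"twist":0},{"x":-10.4,"y":-12.9,"z":0,"twist":0},{"x":-13,"y":-16.1,"z":0,"twist":0}]' >/dev/null
python3 -m creep '[{"x":-2.6,"y":-3.2,"z":0,"twist":0},{"x":-5.2,"y":-6.4,"z":0,"twist":0},{"x":-7.8,"y":-9.7,"z":0,"twist":0},{"x":-10.4,"y":-12.9,"z":0,"twist":0},{"x":-13,"y":-16.1,"z":0,"twist":0}]'>/dev/null
python3 -m creep '[{"x":-2.6,"y":-3.2,"z":0,"twist":0},{"x":-5.2,"y":-6.4,"z":0,"twist":0},{"x":-6.3,"y":-8.2,"z":0,"twist":0},{"x":-6.3,"y":-8.2,"z":0,"twist":0}]'
python3 - <<'E'
from h import *
st();rel([.58,.01,.146],180)
f=grab_frame("side");cv2.imwrite("pics/a.png",cv2.resize(f["pixels"][90:270,230:430],None,fx=3,fy=3,interpolation=cv2.INTER_CUBIC))
E
```

```text
time: 1.68
position: [0.5795, 0.0076, 0.2504]
eef_rot: [-0.001, 0.002, 1.0, -0.0]
ft_force: [-0.2, 0.7, -0.7]
width: 0.742
t 1.6833 p [0.5795 0.0076 0.2504] x [-1.     0.004  0.002] y [ 0.004  1.    -0.   ] z [-0.002 -0.    -1.   ] F [-0.2  0.7 -0.7] w 0.7416865962216356
rel cm [-0.07  0.25 10.44] toolx yaw 179.8 twist -0.2
```

View pics/a.png

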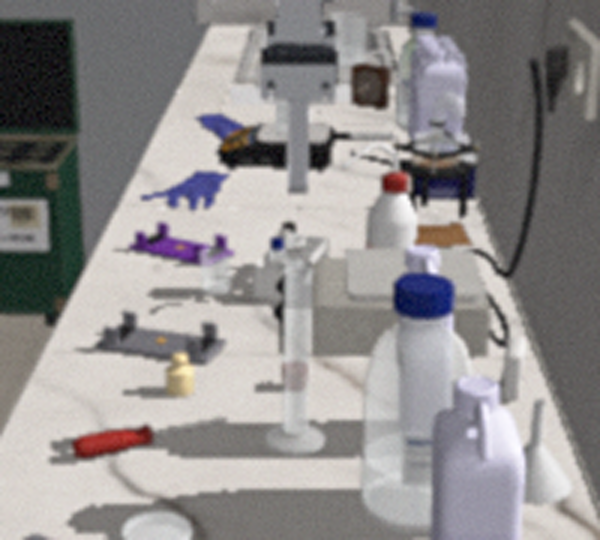

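The fingers at (298,190) hang straight above the cylinder mouth at (300,245). I'll descend, grip and lift.

```bash
python3 -m creep '[{"x":0,"y":0.2,"z":2.5,"twist":0},{"x":0,"y":0.2,"z":5,"twist":0},{"x":0,"y":0.2,"z":7.5,"twist":0},{"x":0,"y":0.2,"z":10.4,"twist":0},{"x":0,"y":0.2,"z":10.4,"twist":0}]'
python3 -m creep '[{"x":0,"y":0,"z":0,"twist":0},{"x":0,"y":0,"z":0,"twist":0},{"x":0,"y":0,"z":0,"twist":0},{"x":0,"y":0,"z":0,"twist":0},{"x":0,"y":0,"z":0,"twist":0}]' 1 20
python3 -m creep '[{"x":0,"y":0,"z":0,"twist":0},{"x":0,"y":0,"z":0,"twist":0},{"x":0,"y":0,"z":0,"twist":0},{"x":0,"y":0,"z":0,"twist":0},{"x":0,"y":0,"z":0,"twist":0}]'
python3 -m creep '[{"x":0,"y":0,"z":-1,"twist":0},{"x":0,"y":0,"z":-2,"twist":0},{"x":0,"y":0,"z":-3,"twist":0},{"x":0,"y":0,"z":-4,"twist":0},{"x":0,"y":0,"z":-4,"twist":0}]'
```

```text
time: 2.15
position: [0.5754, 0.0143, 0.1428]
eef_rot: [-0.004, -0.001, 1.0, 0.0]
ft_force: [0.4, 0.9, -1.4]
width: 0.744
time: 2.57
position: [0.5786, 0.0132, 0.149]
eef_rot: [0.001, -0.0, 1.0, -0.0]
ft_force: [-0.8, 0.2, -0.4]
width: 0.426
time: 2.98
position: [0.5785, 0.013, 0.1483]
eef_rot: [0.0, -0.0, 1.0, -0.0]
ft_force: [-1.4, -1.3, 5.9]
width: 0.322
time: 3.4
position: [0.5791, 0.0131, 0.1906]
eef_rot: [0.002, -0.0, 1.0, -0.0]
ft_force: [-0.2, -0.7, -0.5]
width: 0.321
```

Run:
```python
from h import *
f=grab_frame("side");cv2.imwrite("pics/b.png",cv2.resize(f["pixels"][90:270,230:430],None,fx=3,fy=3,interpolation=cv2.INTER_CUBIC))
s=st();print("wrist t",s["wrist_torque"])
```

```text
t 3.45 p [0.5788 0.0131 0.1892] x [-1.    -0.    -0.002] y [-0.  1. -0.] z [ 0.002 -0.    -1.   ] F [-0.4  0.3 -1.4] w 0.3218748327338737
wrist t [ 0.03118651 -0.01939863  0.0361219 ]
```

View pics/b.png

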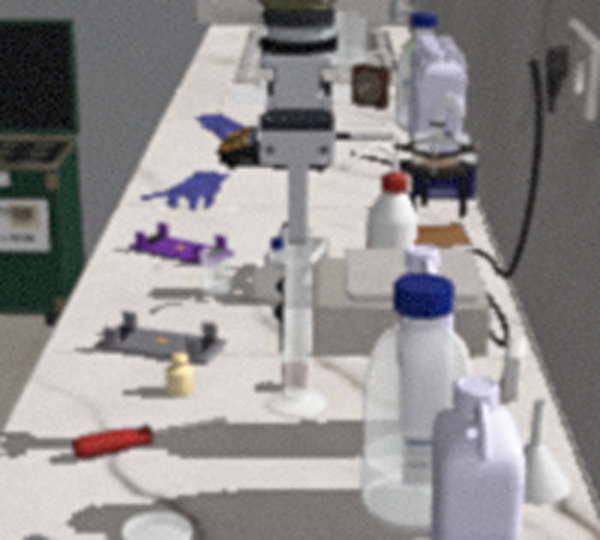

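The cylinder is lifted: its foot moved from row 437 to row 402 at column 297, and it still hangs upright. Next, carry it right to about (0.545, -0.14), lower it and release.

```bash
python3 -m creep '[{"x":0.5,"y":-2.5,"z":0,"twist":0},{"x":1.2,"y":-5.5,"z":0,"twist":0},{"x":2,"y":-8.5,"z":0,"twist":0},{"x":2.7,"y":-11.5,"z":0,"twist":0},{"x":3.2,"y":-14,"z":0,"twist":0}]'
python3 -m creep '[{"x":0.2,"y":-1.2,"z":0,"twist":0},{"x":0.2,"y":-1.3,"z":0.5,"twist":0},{"x":0.2,"y":-1.3,"z":1.5,"twist":0},{"x":0.2,"y":-1.3,"z":2.5,"twist":0},{"x":0.2,"y":-1.3,"z":3.4,"twist":0}]'
python3 -m creep '[{"x":0,"y":0,"z":0.2,"twist":0},{"x":0,"y":0,"z":0.4,"twist":0},{"x":0,"y":0,"z":0.5,"twist":0},{"x":0,"y":0,"z":0.55,"twist":0},{"x":0,"y":0,"z":0.55,"twist":0}]'
```

```text
time: 3.87
position: [0.5454, -0.1286, 0.1874]
eef_rot: [-0.0, 0.0, 1.0, 0.0]
ft_force: [1.4, 0.3, -1.5]
width: 0.322
time: 4.28
position: [0.5442, -0.1386, 0.1521]
eef_rot: [-0.001, -0.001, 1.0, 0.0]
ft_force: [-0.5, -0.5, -1.3]
width: 0.322
time: 4.7
position: [0.5444, -0.1398, 0.1486]
eef_rot: [0.0, -0.0, 1.0, -0.0]
ft_force: [-0.6, 0.1, -1.5]
width: 0.323
```

```bash
python3 -m creep '[{"x":0,"y":0,"z":0.05,"twist":0},{"x":0,"y":0,"z":0.1,"twist":0},{"x":0,"y":0,"z":0.15,"twist":0},{"x":0,"y":0,"z":0.2,"twist":0},{"x":0,"y":0,"z":0.2,"twist":0}]'
```

```text
time: 5.12
position: [0.5453, -0.1403, 0.1482]
eef_rot: [0.002, 0.0, 1.0, -0.001]
ft_force: [-2.1, -1.1, 10.4]
width: 0.324
```

On the table now (10 N). Release and rise straight up.

```bash
python3 -m creep '[{"x":0,"y":0,"z":-0.1,"twist":0},{"x":0,"y":0,"z":-0.1,"twist":0},{"x":0,"y":0,"z":-0.1,"twist":0},{"x":0,"y":0,"z":-0.1,"twist":0},{"x":0,"y":0,"z":-0.1,"twist":0}]' 7
python3 -m creep '[{"x":0,"y":0,"z":0,"twist":0},{"x":0,"y":0,"z":-2,"twist":0},{"x":0,"y":0,"z":-5,"twist":0},{"x":0,"y":0,"z":-8,"twist":0},{"x":0,"y":0,"z":-10.5,"twist":0}]'
python3 - <<'E'
from h import *
st();rel([.413,-.283,.16],150.8);rel([.413,-.283,.004],150.8)
f=grab_frame("top");P=cloud(f);h=P[...,2]
m=(h>.1)&(h<.2)&(np.hypot(P[...,0]-.545,P[...,1]+.14)<.06);print("cyl",m.sum(),P[m].mean(0));np.savez("top1.npz",**f)
E
```

```text
time: 5.53
position: [0.5442, -0.1399, 0.1472]
eef_rot: [-0.0, -0.0, 1.0, 0.0]
ft_force: [0.6, -0.3, 0.1]
width: 0.64
time: 5.95
position: [0.5443, -0.1399, 0.2544]
eef_rot: [0.0, -0.0, 1.0, -0.0]
ft_force: [0.6, -0.5, 0.3]
width: 0.749
t 5.95 p [ 0.5443 -0.1399  0.2544] x [-1.    -0.    -0.001] y [-0.  1. -0.] z [ 0.001 -0.    -1.   ] F [ 0.6 -0.5  0.3] w 0.748944251860943
rel cm [ 13.14 -14.31   9.43] toolx yaw -180.0 twist 29.2
rel cm [ 13.16 -14.3   25.03] toolx yaw -180.0 twist 29.2
cyl 112 [ 0.54306847 -0.13677632  0.15269206]
```

```bash
python3 -m creep '[{"x":2.7,"y":-2.9,"z":0,"twist":6},{"x":5.4,"y":-5.8,"z":0,"twist":12},{"x":8,"y":-8.7,"z":0,"twist":18},{"x":10.6,"y":-11.6,"z":0,"twist":24},{"x":13.2,"y":-14.3,"z":0,"twist":29.2}]' 5.6
python3 -m creep '[{"x":0,"y":0,"z":4,"twist":0},{"x":0,"y":0,"z":8,"twist":0},{"x":0,"y":0,"z":12,"twist":0},{"x":0,"y":0,"z":15.5,"twist":0},{"x":0,"y":0,"z":15.5,"twist":0}]'
python3 - <<'E'
from h import *
st();rel([.413,-.283,.005],150.8)
f=grab_frame("side");cv2.imwrite("pics/c.png",cv2.resize(f["pixels"][140:320,200:440],None,fx=3,fy=3,interpolation=cv2.INTER_CUBIC))
E
```

```text
time: 6.42
position: [0.4108, -0.284, 0.2522]
eef_rot: [-0.0, 0.255, 0.967, -0.0]
ft_force: [0.9, -0.3, 0.5]
width: 0.597
time: 6.83
position: [0.4095, -0.2808, 0.0913]
eef_rot: [-0.004, 0.252, 0.968, 0.002]
ft_force: [-0.8, 0.3, -0.4]
width: 0.596
t 6.8333 p [ 0.4095 -0.2808  0.0913] x [-0.873  0.488  0.01 ] y [0.488 0.873 0.002] z [-0.008  0.006 -1.   ] F [-0.8  0.3 -0.4] w 0.5964244729821955
rel cm [-0.5  -0.03  8.63] toolx yaw 150.8 twist -0.0
```

View pics/c.png

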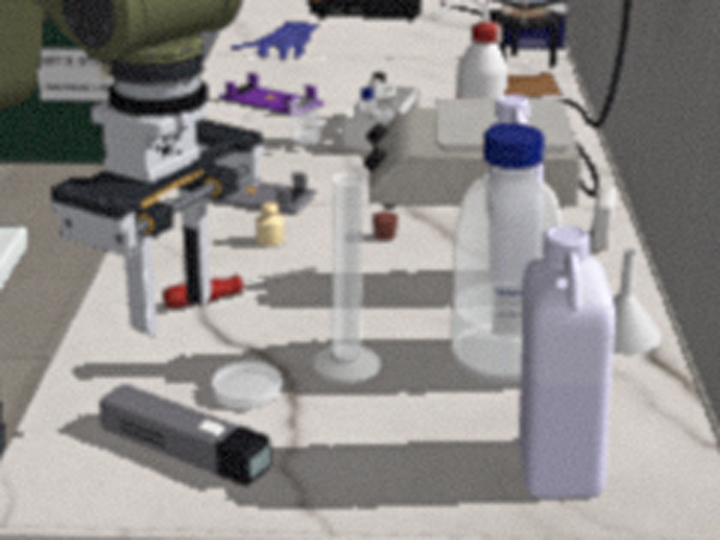

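The cylinder stands upright at (345,360). The open fingers are at (145,330) and (195,300), straddling the scanner. I'll descend the last 9 cm slowly.

```bash
python3 -m creep '[{"x":-0.2,"y":0,"z":2,"twist":0},{"x":-0.2,"y":0,"z":4,"twist":0},{"x":-0.2,"y":0,"z":6,"twist":0},{"x":-0.2,"y":0,"z":8,"twist":0},{"x":-0.2,"y":0,"z":8.5,"twist":0}]'
python3 -m creep '[{"x":0,"y":0,"z":0,"twist":0},{"x":0,"y":0,"z":0,"twist":0},{"x":0,"y":0,"z":0,"twist":0}]'
python3 -c "
from h import *
st();rel([.413,-.283,.005],150.8)"
```

```text
time: 7.3
position: [0.4143, -0.284, 0.0123]
eef_rot: [-0.0, 0.252, 0.968, 0.0]
ft_force: [0.3, 0.1, -0.7]
width: 0.595
time: 7.55
position: [0.415, -0.2846, 0.0143]
eef_rot: [0.001, 0.252, 0.968, -0.001]
ft_force: [0.2, -0.0, 0.1]
width: 0.596
t 7.55 p [ 0.415  -0.2846  0.0143] x [-0.873  0.488 -0.003] y [ 0.488  0.873 -0.   ] z [ 0.002 -0.002 -1.   ] F [ 0.2 -0.   0.1] w 0.5964380069010562
rel cm [0.26 0.04 0.93] toolx yaw 150.8 twist 0.0
```

```bash
python3 -m creep '[{"x":0.2,"y":0,"z":0.5,"twist":0},{"x":0.2,"y":0,"z":0.9,"twist":0},{"x":0.2,"y":0,"z":0.9,"twist":0}]'
python3 -m creep '[{"x":0,"y":0,"z":0,"twist":0},{"x":0,"y":0,"z":0,"twist":0},{"x":0,"y":0,"z":0,"twist":0},{"x":0,"y":0,"z":0,"twist":0},{"x":0,"y":0,"z":0,"twist":0}]' 2 40
python3 -m creep '[{"x":0,"y":0,"z":0,"twist":0},{"x":0,"y":0,"z":0,"twist":0},{"x":0,"y":0,"z":0,"twist":0}]'
python3 -c "
from h import *
st();rel([.413,-.283,.005],150.8)"
```

```text
time: 7.8
position: [0.412, -0.2827, 0.0029]
eef_rot: [-0.0, 0.252, 0.968, 0.0]
ft_force: [-0.3, -0.8, -0.6]
width: 0.597
time: 8.22
position: [0.4123, -0.2829, 0.0034]
eef_rot: [0.0, 0.252, 0.968, -0.0]
ft_force: [-0.7, 0.1, 0.2]
width: 0.28
time: 8.47
position: [0.4123, -0.2829, 0.0034]
eef_rot: [0.0, 0.252, 0.968, -0.0]
ft_force: [-0.8, 0.2, -0.1]
width: 0.214
t 8.4667 p [ 0.4123 -0.2829  0.0034] x [-0.873  0.488 -0.   ] y [ 0.488  0.873 -0.   ] z [ 0. -0. -1.] F [-0.8  0.2 -0.1] w 0.21423859046408789
rel cm [-0.06  0.03 -0.16] toolx yaw 150.8 twist 0.0
```

The width reads 20 mm, not 36 mm, so the fingers aren't holding the scanner's width. I'll look.

Run:
```python
from h import *
f=grab_frame("side");cv2.imwrite("pics/d.png",cv2.resize(f["pixels"][190:310,200:360],None,fx=4.5,fy=4.5,interpolation=cv2.INTER_CUBIC))
Q=cloud(f);np.savez("side2.npz",**f)
p=Q[262:305,228:300].reshape(-1,3);p=p[(p[:,2]>.02)&(p[:,2]<.042)];print(len(p),cv2.minAreaRect((p[:,:2]*1000).astype(np.float32)))
```

```text
641 ((413.8190612792969, -284.24896240234375), (38.92225646972656, 162.0493621826172), 60.82455825805664)
```

View pics/d.png

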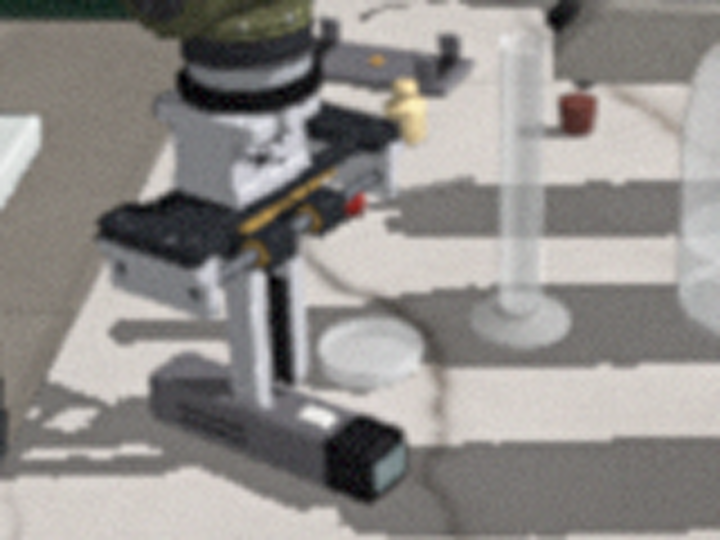

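The near finger (260,400) ends inside the scanner's outline, so the scanner's contact shape may be narrower than it looks. I'll close further and see where the fingers stop.

```bash
python3 -m creep '[{"x":0,"y":0,"z":0,"twist":0},{"x":0,"y":0,"z":0,"twist":0},{"x":0,"y":0,"z":0,"twist":0},{"x":0,"y":0,"z":0,"twist":0}]' 0 40
python3 - <<'E'
from h import *
f=grab_frame("side");Q=cloud(f);pp=f["pixels"]
st()
# finger: look near column of image: expected fingertip pixels
for z in (.004,.02,.035,.05,.07):
    for s in(-18,-10,0,10):
        X=np.array([.4123,-.2829,z])+s/1000*np.array([.488,.873,0]);u,v=pix(f,X)[0].round().astype(int);print(z,s,(u,v),Q[v,u].round(3),pp[v,u])
E
```

```text
time: 8.85
position: [0.4123, -0.2829, 0.0034]
eef_rot: [0.0, 0.252, 0.968, -0.0]
ft_force: [-0.1, -0.3, -0.2]
width: 0.005
t 8.9 p [ 0.4123 -0.2829  0.0034] x [-0.873  0.488 -0.   ] y [ 0.488  0.873 -0.   ] z [-0. -0. -1.] F [0.1 0.4 0.8] w 0.0021876781478786097
0.004 -18 (np.int64(256), np.int64(291)) [ 0.403 -0.297  0.004] [83 79 83]
0.004 -10 (np.int64(258), np.int64(290)) [ 0.409 -0.3    0.009] [68 65 64]
0.004 0 (np.int64(261), np.int64(288)) [ 0.419 -0.309  0.021] [79 76 77]
0.004 10 (np.int64(263), np.int64(286)) [ 0.424 -0.311  0.029] [75 71 75]
0.02 -18 (np.int64(256), np.int64(286)) [ 0.405 -0.3    0.021] [76 74 72]
0.02 -10 (np.int64(258), np.int64(284)) [ 0.41  -0.299  0.026] [81 79 79]
0.02 0 (np.int64(260), np.int64(282)) [ 0.415 -0.298  0.032] [114 109 111]
0.02 10 (np.int64(263), np.int64(280)) [ 0.421 -0.289  0.031] [113 107 110]
0.035 -18 (np.int64(255), np.int64(281)) [ 0.402 -0.294  0.032] [77 76 74]
0.035 -10 (np.int64(257), np.int64(279)) [ 0.405 -0.284  0.031] [67 62 63]
0.035 0 (np.int64(260), np.int64(277)) [ 0.416 -0.297  0.046] [189 184 186]
0.035 10 (np.int64(262), np.int64(275)) [ 0.419 -0.288  0.046] [168 161 160]
0.05 -18 (np.int64(255), np.int64(276)) [ 0.397 -0.271  0.031] [85 84 84]
0.05 -10 (np.int64(257), np.int64(274)) [ 0.408 -0.293  0.052] [127 124 124]
0.05 0 (np.int64(260), np.int64(272)) [ 0.416 -0.295  0.059] [201 197 195]
0.05 10 (np.int64(262), np.int64(270)) [ 0.419 -0.285  0.058] [150 143 143]
0.07 -18 (np.int64(254), np.int64(269)) [ 0.401 -0.291  0.065] [136 133 136]
0.07 -10 (np.int64(257), np.int64(267)) [ 0.409 -0.295  0.073] [126 120 121]
0.07 0 (np.int64(259), np.int64(265)) [ 0.415 -0.296  0.079] [198 193 192]
0.07 10 (np.int64(262), np.int64(264)) [ 0.42  -0.286  0.076] [155 150 148]
```

The fingers shut completely with no contact force, as if the scanner offered no resistance here. I'll reopen, then check numerically whether the scanner moved and re-verify the geometry.

```bash
cat >> h.py <<'E'
def scanner():
    f=grab_frame("side");Q=cloud(f);p=Q[255:308,222:300].reshape(-1,3);p=p[(p[:,2]>.02)&(p[:,2]<.038)&(np.hypot(p[:,0]-.413,p[:,1]+.283)<.11)]
    print("scanner",len(p),cv2.minAreaRect((p[:,:2]*1000).astype(np.float32)),"z95",np.percentile(p[:,2],95));return f
E
python3 -m creep '[{"x":0,"y":0,"z":-0.5,"twist":0},{"x":0,"y":0,"z":-1,"twist":0},{"x":0,"y":0,"z":-1,"twist":0},{"x":0,"y":0,"z":-1,"twist":0}]'
python3 - <<'E'
from h import *
st();f=scanner();cv2.imwrite("pics/e.png",cv2.resize(f["pixels"][190:310,200:360],None,fx=4.5,fy=4.5,interpolation=cv2.INTER_CUBIC))
E
```

```text
time: 9.23
position: [0.4125, -0.2831, 0.0138]
eef_rot: [0.0, 0.252, 0.968, -0.0]
ft_force: [-0.2, 0.4, -0.8]
width: 0.002
t 9.2333 p [ 0.4125 -0.2831  0.0138] x [-0.873  0.488 -0.001] y [ 0.488  0.873 -0.   ] z [ 0.001 -0.001 -1.   ] F [-0.2  0.4 -0.8] w 0.002479475541310141
scanner 673 ((412.7855224609375, -284.11810302734375), (38.794612884521484, 161.47640991210938), 60.54279327392578) z95 0.032883273508262326
```

View pics/e.png

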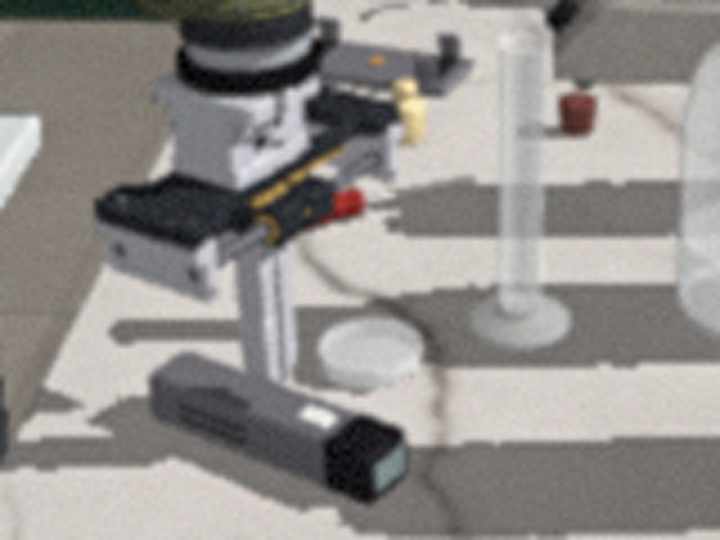

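The fingertips look as if they end above the scanner's top, though the TCP reads near the table. The cylinder grip width of 30 mm also fits a grip about 30 mm higher than intended. I'll raise the tool and measure the tip directly by depth.

```bash
python3 -m creep '[{"x":0,"y":0,"z":-3,"twist":0},{"x":0,"y":0,"z":-6,"twist":0},{"x":0,"y":0,"z":-9,"twist":0},{"x":0,"y":0,"z":-10,"twist":0},{"x":0,"y":0,"z":-10,"twist":0}]' 5.6
python3 -m creep '[{"x":0,"y":0,"z":0,"twist":0},{"x":0,"y":0,"z":0,"twist":0},{"x":0,"y":0,"z":0,"twist":0},{"x":0,"y":0,"z":0,"twist":0}]'
python3 - <<'E'
from h import *
s=st();M=rot(s["eef_rot"])
for n in("side","top"):
    f=grab_frame(n);Q=cloud(f).reshape(-1,3);q=(Q-s["position"])@M
    m=(abs(q[:,0])<.045)&(abs(q[:,1])<.065)&(q[:,2]<.07)&(q[:,2]>-.09);q=q[m]
    print(n,len(q))
    for lo in np.arange(-.09,.07,.01):
        k=q[(q[:,2]>=lo)&(q[:,2]<lo+.01)]
        if len(k): print(round(lo,3),len(k),"x",k[:,0].min().round(3),k[:,0].max().round(3),"y",np.percentile(k[:,1],[0,25,75,100]).round(3))
E
```

```text
time: 9.7
position: [0.4132, -0.2836, 0.1155]
eef_rot: [0.002, 0.252, 0.968, -0.001]
ft_force: [-0.4, 0.2, -0.1]
width: 0.318
time: 10.03
position: [0.4119, -0.2826, 0.1121]
eef_rot: [-0.001, 0.252, 0.968, 0.0]
ft_force: [0.0, 0.1, -0.9]
width: 0.586
t 10.0333 p [ 0.4119 -0.2826  0.1121] x [-0.873  0.488  0.002] y [0.488 0.873 0.   ] z [-0.002  0.001 -1.   ] F [ 0.   0.1 -0.9] w 0.5861699205557988
side 363
-0.09 74 x -0.011 0.011 y [-0.042 -0.039  0.029  0.041]
-0.08 66 x -0.011 0.01 y [-0.041 -0.039  0.028  0.038]
-0.07 67 x -0.011 0.01 y [-0.041 -0.039  0.029  0.037]
-0.06 67 x -0.011 0.009 y [-0.041 -0.039  0.029  0.039]
-0.05 64 x -0.012 0.01 y [-0.042 -0.038  0.029  0.04 ]
-0.04 25 x -0.01 0.008 y [-0.035 -0.031  0.029  0.033]
top 15
-0.09 1 x 0.01 0.01 y [0.039 0.039 0.039 0.039]
-0.08 1 x 0.009 0.009 y [0.041 0.041 0.041 0.041]
-0.07 2 x 0.009 0.01 y [0.036 0.036 0.037 0.038]
-0.06 6 x 0.003 0.01 y [0.035 0.037 0.041 0.041]
-0.05 5 x 0.0 0.01 y [0.032 0.033 0.04  0.041]
```

The measurement is clear: the real fingertips end about 35 mm short of the reported TCP, while x and y agree. The TCP height is biased, so all heights need correcting by -35 mm. I'll descend to TCP z ≈ -0.029 (tips ≈ 6 mm above the table), watching the force.

```bash
python3 -m creep '[{"x":0,"y":0,"z":3,"twist":0},{"x":0,"y":0,"z":6,"twist":0},{"x":0,"y":0,"z":8.5,"twist":0},{"x":0,"y":0,"z":10,"twist":0},{"x":0,"y":0,"z":11,"twist":0}]'
python3 -m creep '[{"x":0,"y":0,"z":1,"twist":0},{"x":0,"y":0,"z":2,"twist":0},{"x":0,"y":0,"z":2.6,"twist":0},{"x":0,"y":0,"z":2.9,"twist":0},{"x":0,"y":0,"z":2.9,"twist":0}]'
python3 -c "
from h import *
s=st();rel([.413,-.283,-.029],150.8)
f=grab_frame('side');q=(cloud(f).reshape(-1,3)-s['position'])@rot(s['eef_rot']);k=q[(abs(q[:,0])<.012)&(q[:,1]<-.03)&(q[:,1]>-.045)&(q[:,2]>-.1)];print('z hist',np.histogram(k[:,2],np.arange(-.06,-.02,.004)))"
```

```text
time: 10.55
position: [0.4115, -0.2823, 0.0012]
eef_rot: [-0.001, 0.252, 0.968, 0.001]
ft_force: [-0.1, 0.3, -0.4]
width: 0.596
time: 10.97
position: [0.4123, -0.2829, -0.0259]
eef_rot: [-0.0, 0.252, 0.968, 0.0]
ft_force: [0.4, -0.4, 0.1]
width: 0.596
t 10.9667 p [ 0.4123 -0.2829 -0.0259] x [-0.873  0.488  0.   ] y [0.488 0.873 0.   ] z [-0.  0. -1.] F [ 0.4 -0.4  0.1] w 0.5959141567621992
rel cm [-0.07  0.03  0.31] toolx yaw 150.8 twist 0.0
z hist (array([11, 14, 11, 11,  6,  4,  0,  0, 28]), array([-0.06 , -0.056, -0.052, -0.048, -0.044, -0.04 , -0.036, -0.032,
       -0.028, -0.024]))
```

The tips are at about 11 mm with the table visible below them. I'll go 3 mm lower and close.

```bash
python3 -m creep '[{"x":0,"y":0,"z":0.2,"twist":0},{"x":0,"y":0,"z":0.3,"twist":0},{"x":0,"y":0,"z":0.3,"twist":0},{"x":0,"y":0,"z":0.3,"twist":0}]' 2 40
python3 -m creep '[{"x":0,"y":0,"z":0,"twist":0},{"x":0,"y":0,"z":0,"twist":0},{"x":0,"y":0,"z":0,"twist":0},{"x":0,"y":0,"z":0,"twist":0},{"x":0,"y":0,"z":0,"twist":0}]'
python3 -m creep '[{"x":0,"y":0,"z":-1,"twist":0},{"x":0,"y":0,"z":-2.5,"twist":0},{"x":0,"y":0,"z":-4.5,"twist":0},{"x":0,"y":0,"z":-6,"twist":0},{"x":0,"y":0,"z":-6,"twist":0}]'
python3 -m creep '[{"x":0,"y":0,"z":0,"twist":0},{"x":0,"y":0,"z":0,"twist":0},{"x":0,"y":0,"z":0,"twist":0}]'
```

```text
time: 11.35
position: [0.4124, -0.283, -0.0285]
eef_rot: [0.0, 0.252, 0.968, -0.0]
ft_force: [0.7, -0.2, 0.0]
width: 0.38
time: 11.77
position: [0.4124, -0.283, -0.0285]
eef_rot: [0.0, 0.252, 0.968, -0.0]
ft_force: [-0.6, 0.9, 3.5]
width: 0.38
time: 12.18
position: [0.4135, -0.2839, 0.0345]
eef_rot: [0.002, 0.252, 0.968, -0.001]
ft_force: [0.5, -1.1, -1.2]
width: 0.385
time: 12.43
position: [0.4118, -0.2825, 0.0304]
eef_rot: [-0.001, 0.252, 0.968, 0.0]
ft_force: [0.1, -0.1, -2.0]
width: 0.381
```

Held: 35.8 mm wide, about 2 N of weight. Next I'll go around the cylinder at x ≈ 0.395, then toward the label.

```bash
python3 -c "
from h import *
rel([.395,.0095,.0505],-175);rel([.395,-.15,.0505],-175)"
```

```text
rel cm [15.72 24.67 -1.98] toolx yaw 150.8 twist -34.2
rel cm [ 7.94 10.75 -2.  ] toolx yaw 150.8 twist -34.2
```

```bash
python3 -m creep '[{"x":1.6,"y":2.1,"z":-1,"twist":-6.8},{"x":3.2,"y":4.3,"z":-2,"twist":-13.6},{"x":4.8,"y":6.4,"z":-2,"twist":-20.4},{"x":6.4,"y":8.6,"z":-2,"twist":-27.2},{"x":7.9,"y":10.8,"z":-2,"twist":-34.2}]'
python3 -c "
from h import *
st();rel([.395,.0095,.0505],-175)"
```

```text
time: 12.85
position: [0.3952, -0.1488, 0.0507]
eef_rot: [-0.001, -0.046, 0.999, 0.0]
ft_force: [-0.3, -1.0, -1.9]
width: 0.381
t 12.85 p [ 0.3952 -0.1488  0.0507] x [-0.996 -0.093  0.001] y [-0.093  0.996  0.001] z [-0.001  0.001 -1.   ] F [-0.3 -1.  -1.9] w 0.3812431883689662
rel cm [-1.45 15.76  0.03] toolx yaw -174.7 twist 0.3
```

```bash
python3 -m creep '[{"x":-0.4,"y":4,"z":0,"twist":0.3},{"x":-0.7,"y":8,"z":0,"twist":0.3},{"x":-1.1,"y":12,"z":0,"twist":0.3},{"x":-1.4,"y":15.8,"z":0,"twist":0.3},{"x":-1.4,"y":15.8,"z":0,"twist":0.3}]' >/dev/null
python3 -m creep '[{"x":-3,"y":0,"z":0,"twist":0},{"x":-6,"y":0,"z":0,"twist":0},{"x":-8,"y":0,"z":0,"twist":0},{"x":-9,"y":0,"z":0,"twist":0},{"x":-9,"y":0,"z":0,"twist":0}]'
python3 - <<'E'
from h import *
s=st();rel([.5256,.0095,.0505],-175)
f=grab_frame("top");P=cloud(f)
m=(P[...,2]>.095)&(P[...,2]<.125)&(f["pixels"].max(2)<140)&(abs(P[...,1]-.01)<.06)&(P[...,0]>.38)&(P[...,0]<.6)
# scanner top & bottle face
p=P[m];print("scanner vis",len(p),p.mean(0).round(3),p[:,0].min(),p[:,0].max())
h=p[p[:,0]>p[:,0].max()-.05]
print("head part",h.mean(0).round(4),cv2.minAreaRect((h[:,:2]*1000).astype(np.float32)))
cv2.imwrite("pics/g.png",cv2.resize(f["pixels"][120:260,290:430],None,fx=4.2,fy=4.2,interpolation=cv2.INTER_CUBIC))
b=P[145:170,330:358].reshape(-1,3);b=b[(b[:,2]>.07)&(b[:,2]<.13)&(b[:,0]>.66)];c=b.mean(0);V=np.linalg.svd(b-c)[2];print("face",len(b),c,V[2])
E
```

```text
time: 13.68
position: [0.4869, 0.0158, 0.0503]
eef_rot: [-0.001, -0.041, 0.999, 0.0]
ft_force: [0.4, -0.4, -1.6]
width: 0.38
t 13.6833 p [0.4869 0.0158 0.0503] x [-0.997 -0.082  0.001] y [-0.082  0.997  0.   ] z [-0.001  0.    -1.   ] F [ 0.4 -0.4 -1.6] w 0.3804154579167522
rel cm [-3.81 -0.94 -0.02] toolx yaw -175.3 twist -0.3<stdin>:6: RuntimeWarning: Mean of empty slice.
  ret = um.true_divide(
Traceback (most recent call last):
ValueError: zero-size array to reduction operation minimum which has no identity
```

```bash
python3 -m creep '[{"x":-1.2,"y":-0.3,"z":0,"twist":0},{"x":-2.4,"y":-0.6,"z":0,"twist":0},{"x":-3.4,"y":-0.9,"z":0,"twist":0},{"x":-3.8,"y":-0.9,"z":0,"twist":0},{"x":-3.8,"y":-0.9,"z":0,"twist":0}]'
python3 - <<'E'
from h import *
s=st();rel([.5256,.0095,.0505],-175)
f=grab_frame("side");Q=cloud(f);np.savez("side3.npz",**f)
c=np.array([.5256,.0095,.095]);u=np.array([.996,.087,0]);w=np.array([-.087,.996,0])
d=Q-c;a=d@u;b=d@w
m=(abs(a)<.1)&(abs(b)<.03)&(abs(d[...,2])<.03)&(f["pixels"].max(2)<130)
p=Q[m];print(len(p),"along",np.percentile(a[m],[0,2,98,100]).round(3),"side",np.percentile(b[m],[0,5,50,100]).round(3),"z",np.percentile(p[:,2],[1,5,50,95,99]).round(3))
k=m&(b<-.01)
for lo in np.arange(-.09,.09,.03):
    q=k&(a>=lo)&(a<lo+.03)
    if q.sum()>3: print("along",round(lo,2),q.sum(),"side min/med",b[q].min().round(4),np.median(b[q]).round(4),"z",np.percentile(Q[q][:,2],[3,97]).round(4))
im=f["pixels"].copy()
for X in ([.685,.0235,.095],[.685-.0797,.0235-.007,.095]):
    x,y=pix(f,X)[0].round().astype(int);print(x,y)
cv2.imwrite("pics/g.png",cv2.resize(im[120:260,280:430],None,fx=4.2,fy=4.2,interpolation=cv2.INTER_CUBIC))
E
```

```text
time: 14.15
position: [0.5241, 0.0099, 0.051]
eef_rot: [-0.0, -0.041, 0.999, 0.0]
ft_force: [0.3, 0.1, -1.5]
width: 0.378
t 14.15 p [0.5241 0.0099 0.051 ] x [-0.997 -0.082  0.001] y [-0.082  0.997  0.   ] z [-0.001  0.    -1.   ] F [ 0.3  0.1 -1.5] w 0.37815305547927347
rel cm [-0.15 -0.05  0.05] toolx yaw -175.3 twist -0.3
479 along [-0.081 -0.078  0.076  0.079] side [-0.03  -0.021 -0.016  0.017] z [0.081 0.084 0.103 0.112 0.113]
along -0.09 61 side min/med -0.0227 -0.0165 z [0.0826 0.1117]
along -0.06 92 side min/med -0.0246 -0.0169 z [0.0843 0.112 ]
along -0.03 61 side min/med -0.0295 -0.0169 z [0.086  0.1111]
along 0.0 9 side min/med -0.0194 -0.0161 z [0.0848 0.1086]
along 0.03 93 side min/med -0.0241 -0.0173 z [0.0808 0.1113]
along 0.06 58 side min/med -0.0214 -0.0169 z [0.0826 0.111 ]
363 208
337 208
```

View pics/g.png

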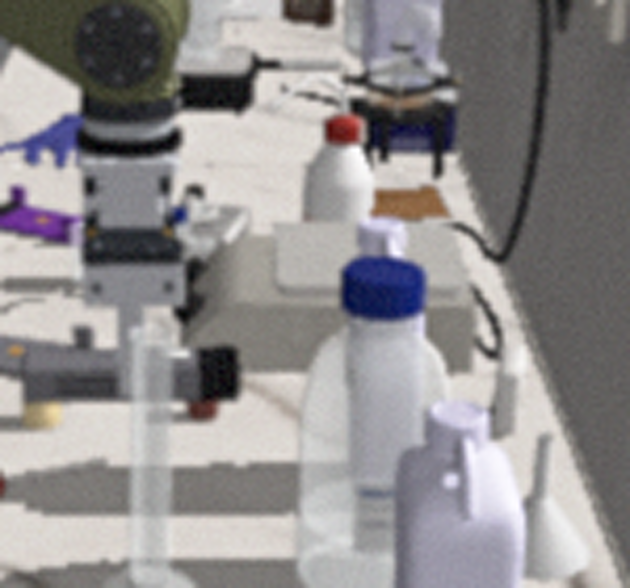

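The scanner is level at z 0.080–0.112 (line of sight about 0.096), centred along and across, with its head (220,372) pointing at the bottle. I'll hold over two seconds.

```bash
python3 -m creep '[{"x":-0.1,"y":0,"z":0,"twist":0},{"x":-0.1,"y":0,"z":0,"twist":0},{"x":-0.1,"y":0,"z":0,"twist":0},{"x":-0.1,"y":0,"z":0,"twist":0},{"x":-0.1,"y":0,"z":0,"twist":0}]'
for i in 1 2 3 4 5; do python3 -m creep '[{"x":0,"y":0,"z":0,"twist":0},{"x":0,"y":0,"z":0,"twist":0},{"x":0,"y":0,"z":0,"twist":0},{"x":0,"y":0,"z":0,"twist":0},{"x":0,"y":0,"z":0,"twist":0}]'|head -2; done
python3 - <<'E'
from h import *
st();rel([.4025,.12,.0505],-175);rel([.4025,.252,.05],162.7)
E
```

```text
time: 14.62
position: [0.5253, 0.0102, 0.0514]
eef_rot: [0.0, -0.041, 0.999, 0.0]
ft_force: [0.3, 0.5, -1.2]
width: 0.379
time: 15.03
position: [0.5255, 0.0101, 0.0513]
time: 15.45
position: [0.5255, 0.0101, 0.0513]
time: 15.87
position: [0.5255, 0.0101, 0.0513]
time: 16.28
position: [0.5255, 0.0101, 0.0514]
time: 16.7
position: [0.5255, 0.0101, 0.0514]
t 16.7 p [0.5255 0.0101 0.0514] x [-0.997 -0.082 -0.   ] y [-0.082  0.997 -0.   ] z [ 0. -0. -1.] F [-0.6  0.4 -1. ] w 0.3799563564662088
rel cm [11.36 11.96  0.09] toolx yaw -175.3 twist -0.3
rel cm [10.27 25.12  0.14] toolx yaw -175.3 twist 22.0
```

```bash
python3 -m creep '[{"x":2.5,"y":0,"z":0,"twist":0},{"x":5.5,"y":1,"z":0,"twist":4},{"x":8.5,"y":3,"z":0,"twist":10},{"x":10.3,"y":6.5,"z":0,"twist":16},{"x":10.3,"y":10.5,"z":0,"twist":22}]'
python3 -c "
from h import *
rel([.4025,.252,.0505],162.7)"
```

```text
time: 17.12
position: [0.4118, 0.103, 0.0514]
eef_rot: [-0.0, 0.15, 0.989, -0.0]
ft_force: [1.3, -0.0, -0.9]
width: 0.38
rel cm [ 5.3  13.96  0.08] toolx yaw 162.8 twist 0.1
```

```bash
python3 -m creep '[{"x":1.4,"y":3.7,"z":0,"twist":0},{"x":2.8,"y":7.4,"z":0,"twist":0},{"x":4.2,"y":11,"z":0,"twist":0},{"x":5.3,"y":13.9,"z":0,"twist":0},{"x":5.3,"y":13.9,"z":0,"twist":0}]' >/dev/null
python3 -m creep '[{"x":0,"y":0,"z":1,"twist":0},{"x":0,"y":0,"z":2,"twist":0},{"x":0,"y":0,"z":2,"twist":0},{"x":0,"y":0,"z":2,"twist":0},{"x":0,"y":0,"z":2,"twist":0}]'
python3 - <<'E'
from h import *
st();rel([.4025,.252,-.0165],162.7)
f=grab_frame("side");Q=cloud(f)
a=np.array([.9548,-.2974,0]);b=np.array([.2974,.9548,0]);d=Q-[.4025,.252,0];A=d@a;B=d@b;Z=Q[...,2]
near=(abs(A)<.11)&(abs(B)<.06)
for n,lo,hi in(("scanner",.05,.095),("cheeks",.012,.034),("plate",.005,.011)):
    m=near&(Z>lo)&(Z<hi)
    print(n,m.sum(),"A",np.percentile(A[m],[0,3,97,100]).round(3),"B",np.percentile(B[m],[0,10,50,90,100]).round(3),"Z",np.percentile(Z[m],[1,50,99]).round(3))
g=dict(np.load("side0.npz"));Q=cloud(g);d=Q-[.4025,.252,0];A=d@a;B=d@b;Z=Q[...,2];near=(abs(A)<.1)&(abs(B)<.06)
m=near&(Z>.016)&(Z<.034)&(g["pixels"].max(2)<130)
for s in(-1,1):
    k=m&(A*s>0);print("cheek side",s,k.sum(),"A",np.percentile(A[k],[5,50,95]).round(3),"B",np.sort(B[k]).round(3)[::max(1,k.sum()//14)])
cv2.imwrite("pics/h.png",cv2.resize(f["pixels"][150:230,230:330],None,fx=7,fy=7,interpolation=cv2.INTER_CUBIC))
E
```

```text
time: 17.95
position: [0.4043, 0.2506, 0.0313]
eef_rot: [-0.0, 0.147, 0.989, -0.0]
ft_force: [0.3, -0.1, -0.7]
width: 0.38
t 17.95 p [0.4043 0.2506 0.0313] x [-0.957  0.29   0.   ] y [ 0.29   0.957 -0.   ] z [-0. -0. -1.] F [ 0.3 -0.1 -0.7] w 0.37974458428680563
rel cm [0.21 0.09 4.78] toolx yaw 163.1 twist 0.4
scanner 447 A [-0.075 -0.07   0.083  0.085] B [-0.035 -0.024 -0.017  0.004  0.026] Z [0.06  0.082 0.094]
cheeks 100 A [-0.059 -0.056  0.068  0.071] B [-0.036 -0.031 -0.002  0.027  0.03 ] Z [0.012 0.021 0.031]
plate 227 A [-0.069 -0.059  0.077  0.081] B [-0.038 -0.03  -0.003  0.027  0.035] Z [0.005 0.007 0.011]
cheek side -1 29 A [-0.058 -0.051 -0.04 ] B [-0.034 -0.031 -0.03  -0.03  -0.03  -0.029 -0.028 -0.026  0.02   0.022
  0.024  0.025  0.027  0.028  0.029]
cheek side 1 32 A [0.052 0.06  0.068] B [-0.033 -0.032 -0.031 -0.03  -0.029 -0.028 -0.028 -0.027 -0.024 -0.021
  0.021  0.022  0.022  0.023  0.024  0.026]
```

View pics/h.png

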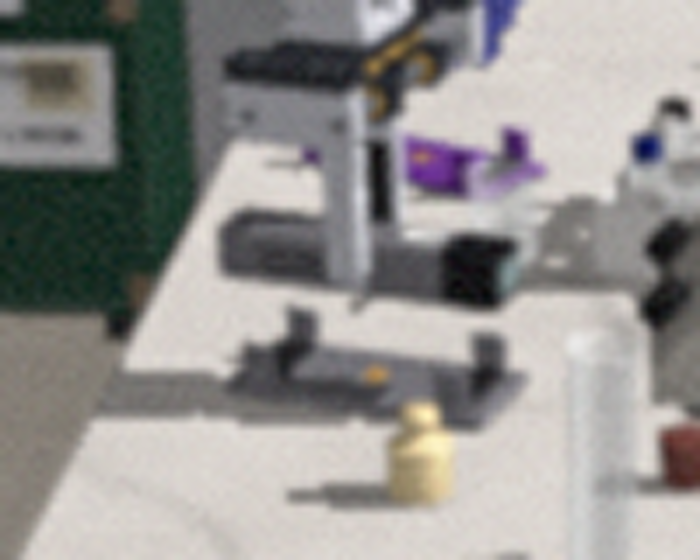

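The scanner (370,260) hangs squarely over the grey rest (375,380). By the side camera both are centred within about 1–2 mm, so I'll shift 1 mm sideways and lower.

```bash
python3 -m creep '[{"x":0,"y":-0.05,"z":1,"twist":0.4},{"x":0,"y":-0.05,"z":2,"twist":0.4},{"x":0,"y":-0.05,"z":3,"twist":0.4},{"x":0,"y":-0.05,"z":3.8,"twist":0.4},{"x":0,"y":-0.05,"z":4.4,"twist":0.4}]'
python3 -m creep '[{"x":0,"y":0,"z":0.1,"twist":0},{"x":0,"y":0,"z":0.2,"twist":0},{"x":0,"y":0,"z":0.3,"twist":0},{"x":0,"y":0,"z":0.3,"twist":0}]'
```

```text
time: 18.42
position: [0.4034, 0.2506, -0.0141]
eef_rot: [-0.001, 0.149, 0.989, -0.0]
ft_force: [0.4, -0.1, -1.5]
width: 0.38
time: 18.75
position: [0.404, 0.251, -0.0155]
eef_rot: [0.0, 0.149, 0.989, 0.0]
ft_force: [-0.0, -0.5, -1.1]
width: 0.379
```

```bash
python3 -m creep '[{"x":0,"y":0,"z":0.05,"twist":0},{"x":0,"y":0,"z":0.1,"twist":0},{"x":0,"y":0,"z":0.15,"twist":0},{"x":0,"y":0,"z":0.15,"twist":0}]'
```

```text
time: 19.08
position: [0.4041, 0.251, -0.0165]
eef_rot: [0.0, 0.149, 0.989, 0.0]
ft_force: [-1.7, -1.7, 7.5]
width: 0.378
```

Contact came at exactly the predicted height. Release and rise.

```bash
python3 -m creep '[{"x":0,"y":0,"z":-0.1,"twist":0},{"x":0,"y":0,"z":-0.1,"twist":0},{"x":0,"y":0,"z":-0.1,"twist":0},{"x":0,"y":0,"z":-0.1,"twist":0},{"x":0,"y":0,"z":-0.1,"twist":0}]' 6
python3 -m creep '[{"x":0,"y":0,"z":-1,"twist":0},{"x":0,"y":0,"z":-3,"twist":0},{"x":0,"y":0,"z":-7,"twist":0},{"x":0,"y":0,"z":-11,"twist":0},{"x":0,"y":0,"z":-15,"twist":0}]'
python3 -m creep '[{"x":4,"y":0,"z":-2,"twist":0},{"x":8,"y":0,"z":-3,"twist":0},{"x":10,"y":0,"z":-3,"twist":0},{"x":10,"y":0,"z":-3,"twist":0},{"x":10,"y":0,"z":-3,"twist":0}]'
python3 - <<'E'
from h import *
st()
f=grab_frame("side");Q=cloud(f);ft=grab_frame("top");T=cloud(ft)
a=np.array([.9548,-.2974,0]);b=np.array([.2974,.9548,0])
for n,C,pxl in(("side",Q,f["pixels"]),("top",T,ft["pixels"])):
    d=C-[.4025,.252,0];A=d@a;B=d@b;Z=C[...,2];m=(abs(A)<.11)&(abs(B)<.05)&(Z>.035)&(Z<.055)
    print(n,m.sum(),(cv2.minAreaRect(np.stack([A[m],B[m]],-1).astype(np.float32)*1000) if m.sum()>5 else ""),"Z",np.percentile(Z[m],[5,50,95]).round(3) if m.any() else "")
    m=(Z>.01)&(Z<.2)&(np.hypot(C[...,0]-.544,C[...,1]+.139)<.05)
    for lo in(.02,.1,.16): k=m&(Z>lo)&(Z<lo+.03);print(" cyl",lo,k.sum(),C[k].mean(0).round(3) if k.any() else "")
cv2.imwrite("pics/i.png",cv2.resize(f["pixels"][130:310,220:430],None,fx=3.3,fy=3.3,interpolation=cv2.INTER_CUBIC))
E
```

```text
time: 19.5
position: [0.4039, 0.2509, -0.0162]
eef_rot: [0.0, 0.149, 0.989, 0.0]
ft_force: [-0.4, -0.2, 0.2]
width: 0.638
time: 19.92
position: [0.4034, 0.2507, 0.1363]
eef_rot: [-0.0, 0.149, 0.989, -0.0]
ft_force: [0.2, -0.2, -0.8]
width: 0.639
time: 20.33
position: [0.308, 0.2808, 0.1648]
eef_rot: [0.001, 0.149, 0.989, 0.001]
ft_force: [-0.1, -0.3, -0.8]
width: 0.637
t 20.3333 p [0.308  0.2808 0.1648] x [-0.956  0.294 -0.001] y [0.294 0.956 0.001] z [ 0.001  0.001 -1.   ] F [-0.1 -0.3 -0.8] w 0.6373325175312805
side 224 ((4.344520568847656, -2.1578636169433594), (159.55996704101562, 43.8308219909668), 0.9819133281707764) Z [0.036 0.042 0.045]
 cyl 0.02 94 [ 0.546 -0.154  0.035]
 cyl 0.1 98 [ 0.547 -0.154  0.115]
 cyl 0.16 124 [ 0.547 -0.149  0.177]
top 423 ((12.898399353027344, 3.2686004638671875), (44.66648483276367, 138.6067657470703), 89.78092193603516) Z [0.04  0.045 0.049]
 cyl 0.02 18 [ 0.536 -0.135  0.036]
 cyl 0.1 28 [ 0.538 -0.136  0.116]
 cyl 0.16 54 [ 0.546 -0.143  0.176]
```

View pics/i.png

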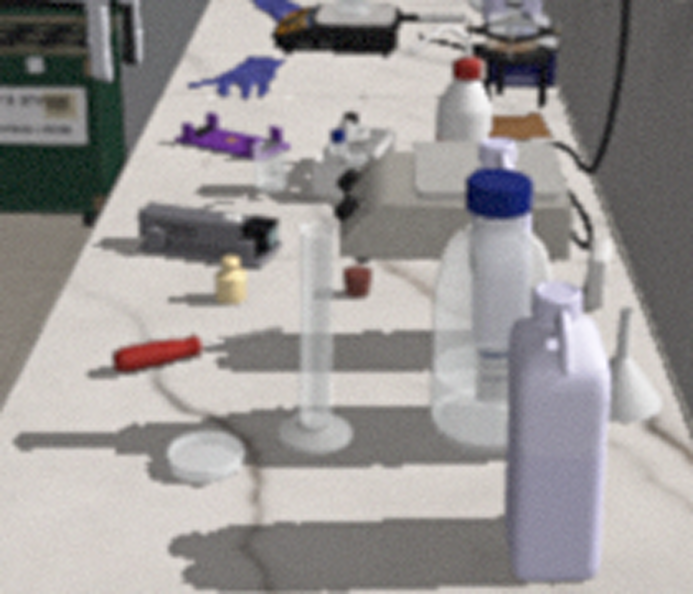

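The scanner lies level in the grey rest (210,235), top at about 44 mm as expected. The cylinder stands upright (315,430) and the bystanders are in place. Handing in.

```bash
python3 -m creep '[{"x":0,"y":0,"z":0,"twist":0},{"x":0,"y":0,"z":0,"twist":0},{"x":0,"y":0,"z":0,"twist":0}]' | head -1; python3 -c "
from plant import sign_off
print(sign_off())"
```

```text
time: 20.68
the job is handed in; nothing more can be done
None
```

The job is handed in at 20.7 s of the 69 s allowed; the hand-in gives no verdict, so what follows rests on my own checks.

- **Cylinder:** I lifted it clear of the label and stood it upright at about (0.544, -0.139), roughly 150 mm to the right of the line out from the label.
- **Scan:** I held the scanner about 80 mm from the label for just over two seconds. Its line of sight was at about 96 mm height, against 95 mm for the label, and about 5° yaw to match the label. That yaw is approximate: different fits of the bottle face gave 2° to 6°.
- **Scanner in the rest:** It touched down at the height I expected, and its top is now at about 44 mm, which is what it should be when seated. The side camera puts it within about 2 mm of the rest's centre, both lengthwise and sideways.
- **Everything else:** In the last picture the other objects were standing where they began. I checked this by eye, not by measuring each one.

**What disagreed:**
- **Tool height:** The fingertips really ended about 35 mm above the reported tool height. My first scanner grip therefore closed on air above it, without moving it. I measured the offset by depth and corrected for it.
- **Top camera:** Its final reading put the scanner about 13 mm lengthwise and 3 mm sideways off the rest's centre. It saw only 139 mm of the scanner's 160 mm length, probably because the view was partly blocked, so I trusted the side camera.

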